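Unlatch and open the gate of a bench reagent cabinet

TASK

Open the small reagent cabinet on the worktop so that the bottles can be taken out: press down the thumb tab to lift the latch bar out of its catch (move the bar only by its tab, feel for the end of its travel and do not press hard there), and swing the clear gate wide open without straining the bar against the catch or flinging the gate. Leave the gate standing open, and do not disturb the bottles inside or the things beside the cabinet.

Things in the scene. Friction and masses are not known exactly. Their poses are not given: they have to be found in the camera images.
- cabinet: White metal cabinet, fixed, sizes in mm: 160 deep (x) x 280 wide (y) x 168 high; origin at the centre of its underside, -x is its open front, z up. Gate (200 x 122 high, front face at x -92). A steel catch on the left jamb (y 100 to 118) holds the latch bar behind an upright lip; a gravity latch bar (10 thick, 14 high) on the gate pivots about cabinet x at y 30, z about 100.
- gate_hinge (a point): Point on the gate's upright hinge line, at the right of the cabinet front (cabinet x -87, y -125), 77 mm above the worktop. The gate swings out towards the robot, counter-clockwise seen from above.
- tab_nominal (a point): Fixed point on the cabinet (does not follow the gate), 128 mm above the worktop: where the middle of the thumb tab is, give or take 14 mm in height (worn latch; it leans with the bar, up to 15 deg). Tab: upright steel plate 10 thick (cabinet x) x 30 wide x 56 high, 46 mm clear of the gate, 60 mm right of the bar's pivot (pivot height 97 to 103 mm). An arm 10 high joins its foot to the bar.
- gate (a joint): Gate opening, rad: 0 shut, 1.6 at its stop; light friction, stays where left. Latched it has 1 degree of play. Pressing the tab down tilts the bar up; weight 2 to 4 N at the tab. From rest the bar clears the catch after 3 to 23 mm of tab travel; the end stop is felt 2 to 6 mm later (differs each time; it stands 10 N at the tab beyond the weight). Keep it pressed to 0.15 rad. Lip bears 15 N.
- reagent_a: Bottle with blue cap, 46 across, 105 high, upright inside the cabinet behind the gate; origin at its base. Bystander: leave alone.
- reagent_b: Bottle with red cap, 46 across, 105 high, upright inside the cabinet behind the gate; origin at its base. Bystander: leave alone.
- pot1: Pot with red lid, 49 across, 43 high, on the worktop to the right of the cabinet; origin at its base. Bystander: leave alone.
- timer: White timer 64 x 66 x 20, on the worktop to the left of the cabinet; origin at its base. Bystander: leave alone.

How it is judged:
By the outcome, as a careful person would: the job done as asked, in the order asked, and still so for the second after the job is handed in, with the robot touching nothing.
It also fails if it takes over 61 s, if anything falls off the work surface, if the arm or the gripper's body presses on something with over 40 N, if the wrist force passes 120 N, or if a joint passes its speed limit or range.

ROBOT

A 6-joint arm with a two-finger parallel gripper is mounted at the origin on a cart in front of the work surface, level with it; the furniture and walls round the work are solid. World frame = base frame: x ahead of the robot, y to its left, z up, the work surface at z = 0. Lengths are in m, angles in rad, forces in N, time in s.
With the tool pointing down it reaches from about 0.325 to 0.9 m from the base axis. Payload 3.5 kg.
Tool frame: the origin (TCP) lies at the very end of the fingers, on their centre line; the grasp point (between the pads) lies behind it (r.grip_depth is the z of the grasp point in the tool frame, in m); z points along the fingers, y is the line along which they close (so a half turn about z gives the same grasp; the last joint's range is limited). The gripper opens to 85 mm and grips with 20 to 120 N. Pads are 22 mm wide; open, the fingers measure 114 mm over their backs; the gripper's body (76 mm by 85 mm) begins 54 mm behind the grasp point. The pads swing forward as they close: fully open they stand 13 mm farther back than shut.
Start: joints at [-1.207, 0.276, -0.026, 1.268, 0, 1.467], TCP at [0.281, -0.558, 0.194] pointing down, gripper open.
Joint ranges: [-3.12, 3.12], [-0.85, 1.88], [-1.08, 1.24], [-1.95, 2.15], [-1.57, 1.53], [-3.14, 3.14]. Speed limits (rad/s): [2.57, 2.57, 3.14, 3.14, 3.14, 3.14].

INTERFACE

Orientations are given as a unit quaternion [x, y, z, w].
In Python, from bench import r gives the robot as it stands. Calls block until the motion is done:
- r.movep(position, orientation): joint-space move of the TCP to a pose.
- r.move_l(position, vel=0.15, ori=None): straight line of the TCP; ori=None keeps the orientation; vel is the mean speed in m/s.
- r.goto_joints(angles): joint-space move.
- r.set_gripper(opening, grasp_force=None): opening from 0.0 (shut) to 1.0 (fully open); grasp_force is the grip in N (None keeps the last); returns when the fingers have stopped.
- r.hold(seconds).
- r.solve_ik(position, orientation): joint angles nearest the present ones, or None.
- r.get_obs(): the state.
- r.read_camera(name): name is "scene" or "top" or "wrist"; returns a dict with "img" (400x640x3 uint8, red, green, blue), "camera_matrix" (3x3 intrinsics, pixels), "T" (4x4, takes a point from camera to world coordinates). Camera axes: x right, y up, looking along -z (the intrinsics and any distortion apply to the point x, -y, -z); pixel columns grow to the right and rows downward; lengths in m; the calibration is good to about 2 mm. A picture is of the moment at which its call begins. There is no depth.
A pose or a line that the arm cannot do raises r.PlanningError and nothing moves.
- r.job_done(): hands the job in; it is judged then, once.
The state is a dict: "clock": time; "q": joint angles; "qd": joint speeds; "joint_torque": joint torques, N m; "ee_pos": TCP position; "tcp_rot": TCP orientation; "contact_force": force on the tool from outside, world axes, zero at the start; "moment": the same for the moment, N m; "width": opening from 0.0 (shut) to 1.0 (fully open); "finger_force": force on a finger pad.
Only numpy, scipy, OpenCV 4.12 (cv2) and the standard library are available. Lean on these libraries where they do the work, as an engineer would, in place of code of your own. Each camera call takes 0.05 s, during which the arm holds its last target. There are 200 camera calls.

## Working session

There is one attempt and no reset: what is moved stays moved. The work goes in short steps, each a Python script; the robot and the scene stay as the last script left them, time stands still between calls to the robot, and variables do not carry over. Pictures are saved under pics/ and viewed, at most 10 in all, crops included, and the job is handed in when it is done.

```bash
mkdir -p pics; ls; python3 - <<'E'
from bench import r
import cv2,numpy as np
for n in("scene","top"):
    c=r.read_camera(n); cv2.imwrite(f"pics/{n}0.png",c["img"][:,:,::-1]); print(n,c["camera_matrix"].round(1).tolist(),c["T"].round(4).tolist(),[k for k in c])
    np.savez(f"pics/{n}0.npz",K=c["camera_matrix"],T=c["T"])
o=r.get_obs(); print({k:np.round(v,3).tolist() for k,v in o.items()}, r.grip_depth)
E
```

```text
pics
scene [[479.7, 0.0, 324.3], [0.0, 479.7, 191.4], [0.0, 0.0, 1.0]] [[-0.7009, -0.4735, 0.5334, 1.2561], [0.7133, -0.459, 0.5297, 0.6572], [-0.006, 0.7517, 0.6595, 0.8338], [0.0, 0.0, 0.0, 1.0]] ['img', 'camera_matrix', 'T']
top [[422.5, 0.0, 324.6], [0.0, 422.5, 194.1], [0.0, 0.0, 1.0]] [[-0.3638, 0.7403, -0.5653, 0.1351], [-0.9314, -0.2827, 0.2292, 0.2865], [0.0099, 0.6099, 0.7924, 0.8475], [0.0, 0.0, 0.0, 1.0]] ['img', 'camera_matrix', 'T']
{'clock': 0.1, 'q': [-1.207, 0.277, -0.028, 1.268, -0.0, 1.467], 'qd': [-0.0, -0.003, 0.002, 0.0, 0.001, 0.003], 'joint_torque': [-0.0, -44.671, 29.613, 0.008, -0.0, -0.0], 'ee_pos': [0.281, -0.557, 0.193], 'tcp_rot': [0.973, 0.231, -0.0, -0.001], 'contact_force': [0.704, -0.262, 0.128], 'moment': [-0.048, -0.006, -0.009], 'finger_force': 0.0, 'width': 1.003} -0.0187
```

View pics/scene0.png

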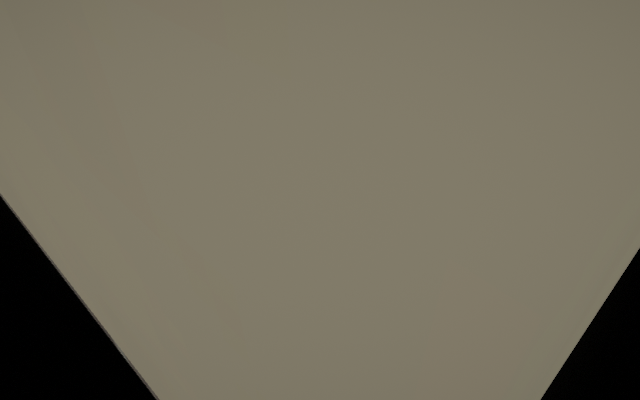

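View pics/top0.png

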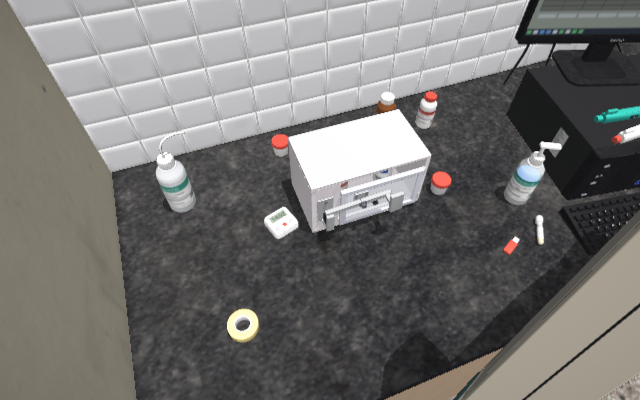

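The scene camera is blocked by a wall. The top camera shows the cabinet at about (360,170), the timer at (281,222) and the pot at (440,184). I'll enlarge that area.

```bash
python3 - <<'E'
import cv2
i=cv2.imread("pics/top0.png")[100:250,255:465]
cv2.imwrite("pics/crop0.png",cv2.resize(i,None,fx=3.8,fy=3.8,interpolation=cv2.INTER_CUBIC))
E
```

```text
(no output)
```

View pics/crop0.png

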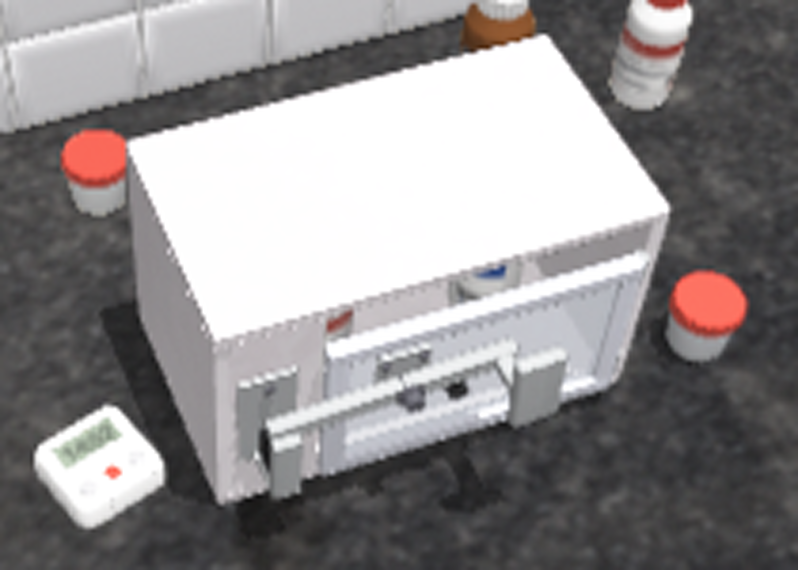

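Roof corners in crop pixels: FL (216,338), FR (667,208), BL (128,145), BR (543,38). The front-left foot is at (222,502), and the thumb tab is at about (540,385). I'll fit the cabinet pose from these.

```bash
cat > h.py <<'E'
import numpy as np
from scipy.optimize import least_squares
from scipy.spatial.transform import Rotation as Ro
def proj(K,T,P):
    c=(np.asarray(P)-T[:3,3])@T[:3,:3]; c=c*[1,-1,-1]; u=c@K.T; return u[:,:2]/u[:,2:]
def c2w(pose,P):
    x,y,a=pose; return np.asarray(P)@Ro.from_euler('z',a).as_matrix().T+[x,y,0]
def tool(yaw,flip=1,tilt=0):   # tool y along cabinet x (after gate yaw), tilt about cabinet x
    R=Ro.from_euler('z',yaw).as_matrix(); X=R[:,0]*flip; Z=np.array([0,0,-1.])
    M=Ro.from_matrix(np.c_[np.cross(X,Z),X,Z])
    return Ro.from_rotvec(R[:,0]*tilt)*M
E
python3 - <<'E'
from h import *; from bench import r
d=np.load("pics/top0.npz");K,T=d["K"],d["T"]
px=np.array([(216,338),(667,208),(128,145),(543,38),(222,502)])/3.8+[255,100]
P=np.array([(-80,140,168),(-80,-140,168),(80,140,168),(80,-140,168),(-80,140,0)])/1e3
s=least_squares(lambda p:(proj(K,T,c2w(p,P))-px).ravel(),[.6,0,0]); print(s.x,s.fun.reshape(-1,2).round(1).tolist())
pose=s.x; np.save("pose.npy",pose)
tab=np.array([(-.143,-.03,z) for z in(.100,.128,.156)]); print(c2w(pose,tab), ((proj(K,T,c2w(pose,tab))-[255,100])*3.8).round())
h=c2w(pose,[(-.087,-.125,.077)])[0]
for f in(1,-1):
  for th in (0,.5,1,1.5):
    p=h+Ro.from_euler('z',th).apply(c2w(pose,[(-.143,-.03,.135)])[0]-h)
    for t in (0,.4): print(f,th,t,p.round(3),np.round(q,2) if (q:=r.solve_ik(p,tool(pose[2]+th,f,t).as_quat())) is not None else None)
E
```

```text
[ 0.71961404 -0.03049677 -0.0086387 ] [[-0.2, 0.4], [1.2, -0.3], [-1.0, -0.9], [0.7, -1.3], [-0.7, 1.3]]
[[ 0.57636021 -0.05926033  0.1       ]
 [ 0.57636021 -0.05926033  0.128     ]
 [ 0.57636021 -0.05926033  0.156     ]] [[533. 413.]
 [540. 383.]
 [548. 353.]]
1 0 0 [ 0.576 -0.059  0.135] [-0.21  0.23 -0.21  1.13  0.    1.37]
1 0 0.4 [ 0.576 -0.059  0.135] [-0.42  0.33 -0.15  1.26  0.36  1.13]
1 0.5 0 [ 0.537 -0.097  0.135] [-0.3   0.18 -0.28  1.11  0.    0.78]
1 0.5 0.4 [ 0.537 -0.097  0.135] [-0.44  0.4  -0.05  1.45  0.23  0.6 ]
1 1 0 [ 0.521 -0.15   0.135] [-0.4   0.17 -0.29  1.11  0.    0.18]
1 1 0.4 [ 0.521 -0.15   0.135] [-0.43  0.47  0.05  1.55  0.06  0.13]
1 1.5 0 [ 0.532 -0.203  0.135] [-0.48  0.22 -0.23  1.12  0.   -0.4 ]
1 1.5 0.4 [ 0.532 -0.203  0.135] [-0.41  0.52  0.12  1.56 -0.13 -0.3 ]
-1 0 0 [ 0.576 -0.059  0.135] [-0.21  0.23 -0.21  1.13  0.   -1.78]
-1 0 0.4 [ 0.576 -0.059  0.135] [-0.42  0.33 -0.15  1.26  0.36 -2.01]
-1 0.5 0 [ 0.537 -0.097  0.135] [-0.3   0.18 -0.28  1.11  0.   -2.36]
-1 0.5 0.4 [ 0.537 -0.097  0.135] [-0.44  0.4  -0.05  1.45  0.23 -2.54]
-1 1 0 [ 0.521 -0.15   0.135] [-0.4   0.17 -0.29  1.11  0.   -2.96]
-1 1 0.4 [ 0.521 -0.15   0.135] [-0.43  0.47  0.05  1.55  0.06 -3.01]
-1 1.5 0 [ 0.532 -0.203  0.135] [-0.48  0.22 -0.23  1.12  0.    2.74]
-1 1.5 0.4 [ 0.532 -0.203  0.135] [-0.41  0.52  0.12  1.56 -0.13  2.84]
```

```bash
python3 - <<'E'
from h import *; from bench import r; import cv2
pose=np.load("pose.npy"); tab=c2w(pose,[(-.143,-.03,.128)])[0]
r.move_l([.281,-.557,.37],.25)
r.movep([tab[0],tab[1],.34],tool(pose[2]).as_quat())
r.set_gripper(.4)
r.move_l([tab[0],tab[1],.235],.2); r.hold(.2)
o=r.get_obs(); print(o["clock"],o["ee_pos"],o["contact_force"],o["width"])
for n in("wrist","top"):
    c=r.read_camera(n); cv2.imwrite(f"pics/{n}1.png",c["img"][:,:,::-1])
    np.savez(f"pics/{n}1.npz",K=c["camera_matrix"],T=c["T"])
    for z in (.1,.128,.156):print(n,proj(c["camera_matrix"],c["T"],c2w(pose,[(-.138,y,z) for y in (-.045,-.015)]+[(-.148,y,z) for y in (-.045,-.015)])).round().tolist())
E
```

```text
4.4583 [ 0.5777073  -0.05952197  0.23703139] [ 0.05387944 -0.75948296  0.13735818] 0.39940295558723515
wrist [[325.0, 192.0], [325.0, 161.0], [315.0, 192.0], [314.0, 161.0]]
wrist [[325.0, 202.0], [326.0, 168.0], [314.0, 202.0], [314.0, 168.0]]
wrist [[326.0, 213.0], [326.0, 176.0], [313.0, 213.0], [313.0, 176.0]]
top [[400.0, 205.0], [388.0, 209.0], [403.0, 208.0], [390.0, 212.0]]
top [[402.0, 197.0], [390.0, 201.0], [405.0, 201.0], [392.0, 205.0]]
top [[404.0, 189.0], [392.0, 193.0], [407.0, 193.0], [394.0, 197.0]]
```

View pics/wrist1.png

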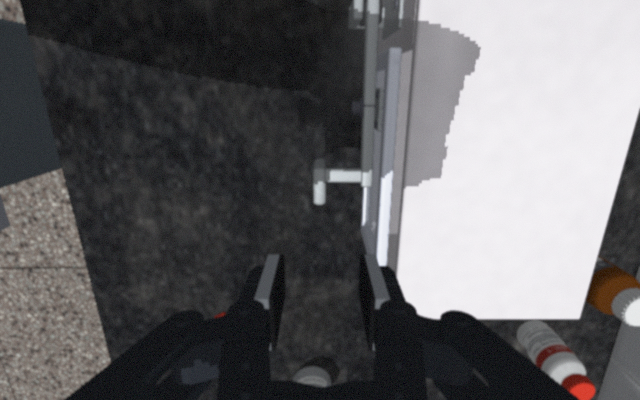

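The tab is at cols 313–327, rows 158–206, which matches the predicted columns. I'll zoom in to get its height and lean.

```bash
python3 - <<'E'
import cv2,numpy as np
a=cv2.resize(cv2.imread("pics/wrist1.png")[145:220,290:390],None,fx=7,fy=7,interpolation=cv2.INTER_CUBIC)
cv2.imwrite("pics/c1.png",a)
E
```

```text
(no output)
```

View pics/c1.png

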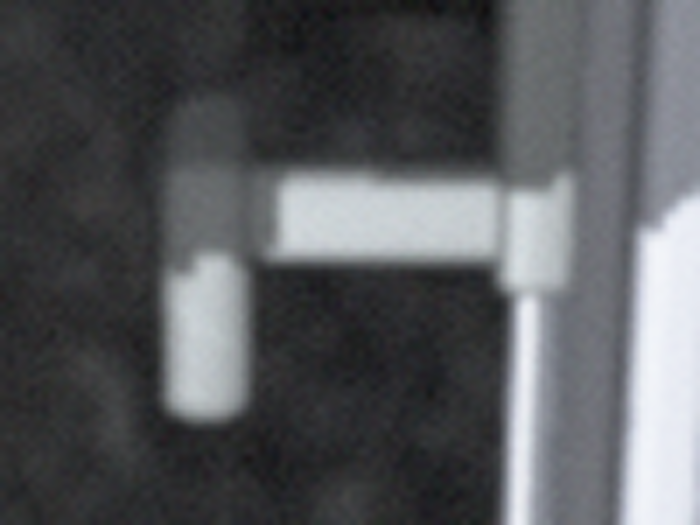

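The top face spans rows 168–205, shifted about 7 mm left of nominal. So the tab leans roughly 6°, with its top near z≈0.162 at cabinet y≈-0.023. Next I'll go down around it and close stepwise, watching the side force.

```bash
cat >> h.py <<'E'
def st(r,pose,ref=np.zeros(3)):
    r.hold(.08); F=[]
    for _ in range(3): F.append(r.get_obs()["contact_force"]); r.hold(.02)
    o=r.get_obs(); R=Ro.from_euler('z',pose[2])
    return o, R.inv().apply(np.mean(F,0))-ref, R.inv().apply(np.array(o["ee_pos"])-[pose[0],pose[1],0])
E
python3 - <<'E'
from h import *; from bench import r; import cv2
pose=np.load("pose.npy"); q=tool(pose[2]).as_quat()
goal=lambda z:c2w(pose,[(-.143,-.024,z)])[0]
off=np.array([-.0013,.0003,-.002])
r.move_l(goal(.19)+off,.12,ori=q); o,f0,p=st(r,pose); print("ref",f0.round(2),p.round(4)); np.save("f0.npy",f0)
off+=goal(.19)-o["ee_pos"]
for z in (.175,.162,.155,.148,.141,.134):
    r.move_l(goal(z)+off,.06,ori=q); o,f,p=st(r,pose,f0); print(z,f.round(2),p.round(4))
    if abs(f[2])>2 : break
off+=goal(z)-o["ee_pos"]; np.save("off.npy",off)
for w in (.3,.24,.2,.18,.165):
    r.set_gripper(w,20); o,f,p=st(r,pose,f0); print(w,o["width"],o["finger_force"],f.round(2),p.round(4))
    if o["finger_force"]>1 or abs(f[0])>1.2: break
print(o["clock"])
c=r.read_camera("wrist"); cv2.imwrite("pics/wrist2.png",c["img"][:,:,::-1])
E
```

```text
ref [ 0.12 -0.13  0.03] [-0.1433 -0.024   0.1893]
0.175 [-0.37  0.08 -0.32] [-0.1439 -0.0237  0.1738]
0.162 [ 0.03 -0.21 -0.19] [-0.1439 -0.0237  0.1608]
0.155 [0.11 0.75 0.13] [-0.144  -0.0237  0.1537]
0.148 [0.25 0.26 0.24] [-0.144  -0.0237  0.1467]
0.141 [-0.26  0.07  0.18] [-0.144  -0.0237  0.1397]
0.134 [ 0.13 -0.31  0.19] [-0.144  -0.0237  0.1327]
0.3 0.29653098358733293 0.0 [0.06 0.15 0.12] [-0.1439 -0.0237  0.1328]
0.24 0.24202437766749146 0.0 [-0.66 -0.04  0.51] [-0.144  -0.0237  0.1327]
0.2 0.20064178240706163 0.0 [ 0.05  0.6  -0.05] [-0.1439 -0.0237  0.1327]
0.18 0.17868608437879163 0.0 [-0.82 -0.05 -0.24] [-0.144  -0.0237  0.1327]
0.165 0.16598003125851055 0.0 [-0.11 -0.01  0.21] [-0.144  -0.0237  0.1328]
9.65
```

View pics/wrist2.png

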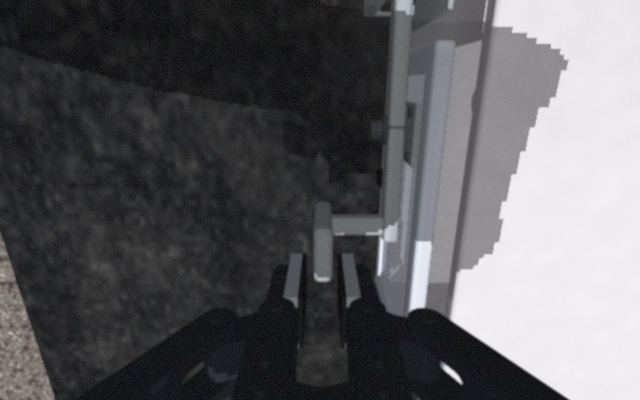

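The tab is at cols 314–332, rows 203–281, and the pads flank it at cols 305 and 340. I'll project the tool tip to check how much they overlap along the tab.

```bash
python3 - <<'E'
from h import *; from bench import r
pose=np.load("pose.npy"); c=r.read_camera("wrist"); K,T=c["camera_matrix"],c["T"]
o=r.get_obs(); p=np.array(o["ee_pos"]); 
print("T",T.round(3).tolist()); 
for dz in(0,.0187,.04):
  for dy in(-.011,0,.011): print("tool z+",dz,dy,proj(K,T,[p+[-.007,dy,dz],p+[.007,dy,dz]]).round(0).tolist())
# fit tilt, yshift, pivot z: observed rows of tab top-left, top-right edge
for ph in (0,5,8,12):
  a=-np.radians(ph); R=Ro.from_euler('x',a)
  q=np.array([0,.03,.1])+R.apply([(-.148,-.075,.049),(-.148,-.045,.049),(-.148,-.075,-.007),(-.148,-.045,-.007)])
  print(ph,q.round(3)[:2].tolist(),proj(K,T,c2w(pose,q)).round().tolist())
E
```

```text
T [[1.0, 0.007, 0.003, 0.576], [-0.008, 0.948, 0.318, 0.029], [-0.0, -0.318, 0.948, 0.311], [0.0, 0.0, 0.0, 1.0]]
tool z+ 0 -0.011 [[310.0, 257.0], [334.0, 257.0]]
tool z+ 0 0 [[309.0, 239.0], [334.0, 239.0]]
tool z+ 0 0.011 [[309.0, 221.0], [334.0, 221.0]]
tool z+ 0.0187 -0.011 [[308.0, 274.0], [335.0, 273.0]]
tool z+ 0.0187 0 [[308.0, 255.0], [335.0, 254.0]]
tool z+ 0.0187 0.011 [[308.0, 235.0], [336.0, 235.0]]
tool z+ 0.04 -0.011 [[307.0, 297.0], [337.0, 297.0]]
tool z+ 0.04 0 [[306.0, 276.0], [337.0, 276.0]]
tool z+ 0.04 0.011 [[306.0, 255.0], [337.0, 254.0]]
0 [[-0.148, -0.045, 0.149], [-0.148, -0.015, 0.149]] [[314.0, 288.0], [314.0, 237.0], [316.0, 243.0], [316.0, 202.0]]
5 [[-0.148, -0.04, 0.155], [-0.148, -0.011, 0.153]] [[314.0, 287.0], [314.0, 232.0], [316.0, 248.0], [316.0, 204.0]]
8 [[-0.148, -0.037, 0.159], [-0.148, -0.008, 0.155]] [[314.0, 286.0], [313.0, 228.0], [316.0, 250.0], [315.0, 205.0]]
12 [[-0.148, -0.033, 0.164], [-0.148, -0.004, 0.157]] [[313.0, 284.0], [313.0, 223.0], [315.0, 253.0], [315.0, 207.0]]
```

The visible finger ends look higher than the nominal TCP. A gentle closing test will show whether the tab is between the pads.

```bash
python3 - <<'E'
from h import *; from bench import r
pose=np.load("pose.npy"); f0=np.load("f0.npy")
for w in (.15,.14,.13,.12,.11,.10,.09):
    r.set_gripper(w,20); o,f,p=st(r,pose,f0); print(w,o["width"],o["finger_force"],f.round(2),p.round(4))
    if o["finger_force"]>.5 or abs(f[0])>1.5: break
print(o["clock"])
E
```

```text
0.15 0.1472471039268237 0.0 [-0.37 -0.    0.01] [-0.144  -0.0237  0.1328]
0.14 0.14509024416308497 0.0 [0.06 0.33 0.18] [-0.144  -0.0237  0.1327]
0.13 0.12807372206926934 0.0 [-0.01  0.6  -0.14] [-0.144  -0.0237  0.1328]
0.12 0.1206638957608919 0.0 [ 0.22 -0.4  -0.05] [-0.144  -0.0237  0.1327]
0.11 0.1087988138092876 0.0 [-0.15  0.06  0.16] [-0.144  -0.0237  0.1328]
0.1 0.1025426962974462 0.0 [ 0.2  -0.1   0.11] [-0.144  -0.0237  0.1327]
0.09 0.09167718668308451 0.0 [-0.21  0.18  0.01] [-0.144  -0.0237  0.1327]
12.2
```

```bash
python3 - <<'E'
from bench import r; import cv2
c=r.read_camera("wrist"); cv2.imwrite("pics/wrist3.png",cv2.resize(c["img"][180:400,210:450,::-1],None,fx=3,fy=2.7,interpolation=cv2.INTER_CUBIC))
E
```

```text
(no output)
```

View pics/wrist3.png

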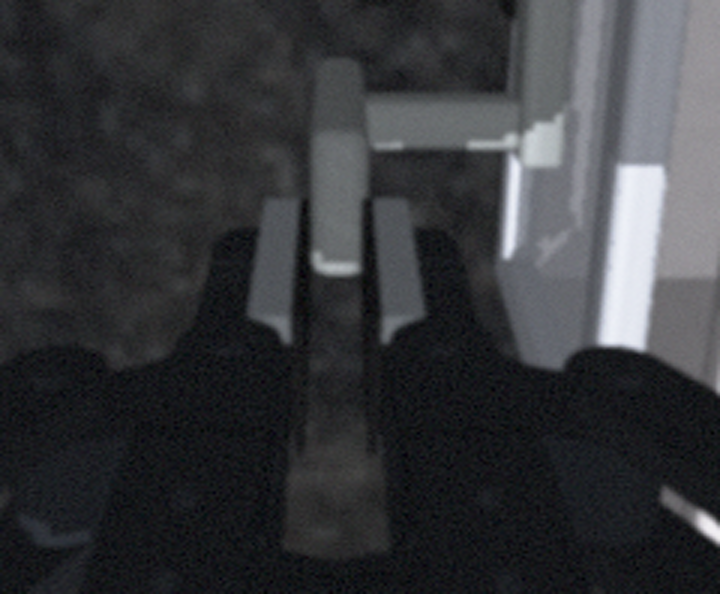

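The pads flank the tab in the image (gap about 22 px, tab 18 px). The opening value may have an offset, so I'll keep closing.

```bash
python3 - <<'E'
from h import *; from bench import r
pose=np.load("pose.npy"); f0=np.load("f0.npy")
for w in (.08,.07,.06,.05,.035,.02):
    r.set_gripper(w,20); o,f,p=st(r,pose,f0); print(w,o["width"],o["finger_force"],f.round(2),p.round(4))
    if o["finger_force"]>.5 or abs(f[0])>1.5: break
print(o["clock"])
E
```

```text
0.08 0.07938090025100532 0.0 [0.2  0.32 0.48] [-0.1439 -0.0237  0.1327]
0.07 0.0709036985298487 0.0 [-0.17 -0.19  0.22] [-0.144  -0.0237  0.1327]
0.06 0.056436632414403 0.0 [0.18 0.42 0.26] [-0.1439 -0.0237  0.1327]
0.05 0.04783313070965875 0.0 [ 0.2   0.45 -0.32] [-0.144  -0.0237  0.1327]
0.035 0.03470146377591557 0.0 [ 0.07 -0.33 -0.32] [-0.144  -0.0237  0.1328]
0.02 0.017109902514895553 0.0 [-0.66  0.66  0.1 ] [-0.144  -0.0237  0.1328]
14.35
```

```bash
python3 - <<'E'
from h import *; from bench import r; import cv2
a=r.read_camera("top"); b=r.read_camera("wrist")["img"]
p=np.array(r.get_obs()["ee_pos"]); print(((proj(a["camera_matrix"],a["T"],[p,p+[0,0,.04],p+[0,0,.073]])-[345,130])*4).round())
A=cv2.resize(a["img"][130:250,345:445],None,fx=4,fy=4,interpolation=cv2.INTER_CUBIC)
B=cv2.resize(b[180:340,260:390],None,fx=3,fy=3,interpolation=cv2.INTER_CUBIC)
cv2.imwrite("pics/m4.png",np.hstack([A,B])[:,:,::-1])
E
```

```text
[[200. 283.]
 [211. 236.]
 [221. 195.]]
```

View pics/m4.png

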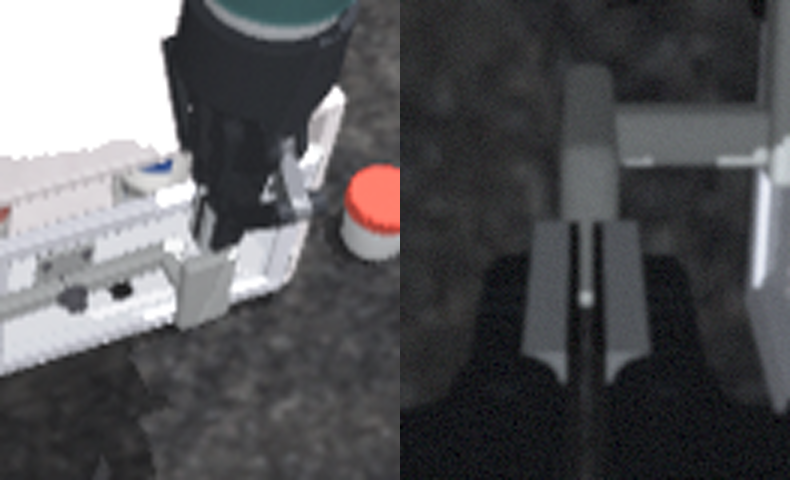

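The top view shows the finger ends just above the tab, so the real tip sits about 30 mm behind the reported TCP. I'll touch the tab top lightly to calibrate, then back off, open, straddle and grip.

```bash
python3 - <<'E'
from h import *; from bench import r
pose=np.load("pose.npy"); f0=np.load("f0.npy"); off=np.load("off.npy"); q=tool(pose[2]).as_quat()
g=lambda z:c2w(pose,[(-.1432,-.024,z)])[0]+off
for z in np.arange(.132,.092,-.0015):
    r.move_l(g(z),.05,ori=q); o,f,p=st(r,pose,f0)
    if f[2]>1.2: break
print(z,f.round(2),p.round(4)); ztop=z
r.move_l(g(z+.006),.1,ori=q); o,f,p=st(r,pose); print("off",f-f0,o["clock"]); np.save("ztop.npy",ztop)
E
```

```text
0.11549999999999999 [-1.7  -2.03  4.41] [-0.1431 -0.0245  0.1161]
off [-0.72247586  0.19682111 -0.12942145] 19.4333
```

```bash
python3 - <<'E'
from h import *; from bench import r; import cv2
pose=np.load("pose.npy"); f0=np.load("f0.npy"); off=np.load("off.npy"); q=tool(pose[2]).as_quat(); zt=float(np.load("ztop.npy"))
g=lambda z:c2w(pose,[(-.1432,-.024,z)])[0]+off
r.move_l(g(zt+.012),.1,ori=q); r.set_gripper(.36)
ok=True
for z in (zt-.003,zt-.010,zt-.016,zt-.022):
    r.move_l(g(z),.06,ori=q); o,f,p=st(r,pose,f0); print(z.__round__(4),f.round(2),p.round(4))
    if np.linalg.norm(f)>2.5: ok=False;break
if ok:
  for w in (.2,.165,.14,.12,.10,.085):
    r.set_gripper(w,20); o,f,p=st(r,pose,f0); print(w,round(o["width"],3),round(o["finger_force"],2),f.round(2),p.round(4))
    if o["finger_force"]>.5 or abs(f[0])>1.5: break
print(o["clock"])
a=r.read_camera("top"); b=r.read_camera("wrist")["img"]
A=cv2.resize(a["img"][130:250,345:445],None,fx=4,fy=4,interpolation=cv2.INTER_CUBIC)
B=cv2.resize(b[180:340,260:390],None,fx=3,fy=3,interpolation=cv2.INTER_CUBIC)
cv2.imwrite("pics/m5.png",np.hstack([A,B])[:,:,::-1])
E
```

```text
0.1125 [ 0.27  0.05 -0.34] [-0.1431 -0.024   0.1126]
0.1055 [ 0.22  0.03 -0.18] [-0.1432 -0.024   0.1055]
0.0995 [ 0.28 -0.07  0.14] [-0.1432 -0.024   0.0995]
0.0935 [ 0.56 -0.04 -0.15] [-0.1432 -0.024   0.0935]
0.2 0.201 0.0 [-0.35 -0.22  0.02] [-0.1431 -0.024   0.0936]
0.165 0.162 0.0 [-0.22 -0.26  0.2 ] [-0.1432 -0.024   0.0936]
0.14 0.136 0.0 [-0.27  0.31  0.36] [-0.1432 -0.024   0.0935]
0.12 0.117 0.57 [-1.53 -0.4   0.51] [-0.1434 -0.0241  0.0935]
23.2417
```

View pics/m5.png

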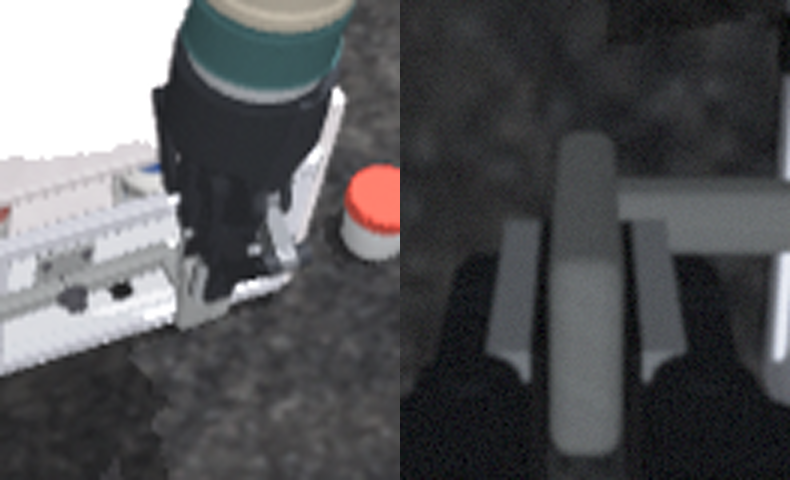

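The tab is between the pads, with contact at width 0.117 (10 mm). Next: grip at 20 N, null the side force, then press by rotating the tool about the bar pivot until the stop is felt.

```bash
cat > press.py <<'E'
from h import *; from bench import r; import json
pose=np.load("pose.npy"); f0=np.load("f0.npy"); off=np.load("off.npy")
P0=np.array([-.1432,-.024,float(np.load("ztop.npy"))-.022]); piv=np.array([0,.03,.1])
cor=np.array([-.0005,0,0])
def go(t,th=0,v=.03):
    p=piv+Ro.from_euler('x',t).apply(P0-piv)+cor
    r.move_l(c2w(pose,[p])[0]+off,v,ori=tool(pose[2],1,t).as_quat())
go(0); r.set_gripper(.05,20)
for _ in range(4):
    o,f,p=st(r,pose,f0)
    if np.abs(f[:2]).max()<1: break
    cor[:2]+=np.clip(f[:2]*1e-4,-3e-4,3e-4); go(0)
print("grip",round(o["width"],3),o["finger_force"],f.round(2),cor,o["clock"])
t=0; base=[]; 
while t<.52:
    t+=.0115; go(t); o,f,p=st(r,pose,f0)
    print(round(t*60,1),f.round(1),round(o["finger_force"],1),np.round(o["clock"],1))
    fz=f[2]
    if len(base)>=3 and fz>np.median(base[-8:])+3 or fz>8.5 : break
    base.append(fz)
    c=f[:2].copy(); c[np.abs(c)<.7]=0; cor[:2]+=np.clip(c*1e-4,-4e-4,4e-4)
np.savez("press.npz",t=t,cor=cor,P0=P0); print(cor)
E
python3 press.py
```

```text
grip 0.111 23.918593525886536 [-0.47  0.22  0.41] [-0.0005  0.      0.    ] 23.9417
0.7 [-0.   0.7  1.1] 24.0 24.3
1.4 [0.  0.5 1.8] 24.1 24.7
2.1 [ 0.1 -0.2  1.8] 24.1 25.1
2.8 [-0.2 -0.6  2.4] 24.2 25.5
3.4 [-0.1 -0.9  2. ] 24.2 25.9
4.1 [-0.2  0.   1.7] 24.1 26.2
4.8 [ 0.  -0.8  2. ] 24.1 26.6
5.5 [-0.4 -0.   1.9] 24.1 27.0
6.2 [-0.6  0.8  1.1] 24.1 27.4
6.9 [-0.  -0.1  1.8] 24.1 27.8
7.6 [-0.6 -0.7  1.3] 24.0 28.2
8.3 [-0.3 -0.2  1.4] 24.0 28.5
9.0 [-0.6 -0.5  0.9] 24.0 28.9
9.7 [ 0.2 -0.1  0.6] 24.0 29.3
10.4 [-0.1 -0.4 -0.2] 23.9 29.7
11.0 [-0.  -0.4  0.4] 23.9 30.1
11.7 [ 0.1 -0.7  0.7] 23.9 30.5
12.4 [-0.4 -0.9  1.1] 23.9 30.8
13.1 [-0.5 -0.3  0.7] 23.9 31.2
13.8 [-0.3  0.1  0.7] 24.0 31.6
14.5 [-0.6  1.2  2.6] 24.1 32.0
15.2 [-1.6  1.3  5.5] 24.5 32.4
[-5.00000000e-04 -5.82771496e-05  0.00000000e+00]
```

The stop is felt at about 14.3 mm of travel. I'll ease off about 1 mm and swing the gate about its hinge in small steps, watching forces.

```bash
cat > swing.py <<'E'
from h import *; from bench import r
pose=np.load("pose.npy"); f0=np.load("f0.npy"); off=np.load("off.npy"); d=np.load("press.npz")
P0=d["P0"]; cor=d["cor"].copy(); piv=np.array([0,.03,.1]); H=np.array([-.087,-.125,0]); t=float(d["t"])-.019
def go(t,th,v=.06):
    p=piv+Ro.from_euler('x',t).apply(P0-piv)+cor
    p=H+Ro.from_euler('z',th).apply(p-H)
    r.move_l(c2w(pose,[p])[0]+off,v,ori=(Ro.from_euler('z',th)*tool(pose[2],1,t)).as_quat())
def gf(th):
    o,f,p=st(r,pose,0); return o,Ro.from_euler('z',-th).apply(f-f0)
if __name__=="__main__":
    go(t,0,.03); o,f=gf(0); print("eased",f.round(1))
    th=0
    for th in np.r_[.012,.025,.04,.06,.09,.13,.18,.24,.3:1.5:.08,1.5]:
        go(t,th); o,f=gf(th); print(round(th,3),f.round(1),round(o["finger_force"],1),round(o["clock"],1))
        lim=5 if th<.13 else 9
        if np.abs(f).max()>lim: print("STOP"); break
        c=f[:2].copy(); c[np.abs(c)<.7]=0; cor[:2]+=np.clip(c*1e-4,-5e-4,5e-4)
    np.savez("swing.npz",t=t,th=th,cor=cor)
E
python3 swing.py
```

```text
eased [-0.4  0.6  3.4]
0.012 [-0.6  0.4  4.6] 24.4 33.1
0.025 [-0.7  1.3  4.5] 24.4 33.5
0.04 [-1.1  0.6  4.1] 24.5 33.9
0.06 [-0.9  0.4  4.1] 24.5 34.3
0.09 [0.4 0.5 4.2] 24.5 34.7
0.13 [0.  0.4 4. ] 24.5 35.1
0.18 [ 0.8 -0.1  4.1] 24.5 35.4
0.24 [0.3 0.2 4.2] 24.5 35.8
0.3 [0.4 0.2 4.1] 24.5 36.2
0.38 [0.6 0.4 3.9] 24.5 36.7
0.46 [0.8 0.4 4.6] 24.5 37.1
0.54 [ 1.  -0.3  4. ] 24.5 37.6
0.62 [ 1.1 -0.4  3.9] 24.5 38.0
0.7 [ 1.3 -0.4  3.9] 24.5 38.5
0.78 [ 1.4 -0.7  4.1] 24.5 38.9
0.86 [ 1.3 -1.3  4. ] 24.5 39.3
0.94 [ 1.4 -1.2  4.4] 24.5 39.8
1.02 [ 1.1 -0.7  4.1] 24.6 40.2
1.1 [ 1.5 -1.2  4.4] 24.6 40.7
1.18 [ 1.2 -2.   4.5] 24.6 41.1
1.26 [ 1.4 -1.6  4.2] 24.6 41.5
1.34 [ 1.5 -1.4  4.2] 24.6 42.0
1.42 [ 1.  -1.6  4.3] 24.6 42.4
1.5 [ 0.9 -1.2  5.3] 24.6 42.9
```

```bash
python3 - <<'E'
import swing as s, numpy as np, cv2
from bench import r
d=np.load("swing.npz"); th=float(d["th"]); s.cor[:]=d["cor"]; t=float(d["t"])
for k in np.linspace(t,0.02,8)[1:]:
    s.go(k,th,.03); o,f=s.gf(th); print(round(k*60,1),f.round(1))
    if f[2]<-1.5 or np.abs(f[:2]).max()>5: break
r.set_gripper(.2); r.set_gripper(.38); o,f=s.gf(th); print("released",f.round(1),o["width"])
p=np.array(o["ee_pos"]); z=np.array(s.Ro.from_quat(o["tcp_rot"]).apply([0,0,1]))
r.move_l(p-.06*z,.08); r.move_l(p-.06*z+[-.03,0,.10],.15); o,f=s.gf(th); print(f.round(1),o["clock"])
c=r.read_camera("top"); cv2.imwrite("pics/end.png",cv2.resize(c["img"][90:270,240:480,::-1],None,fx=3.3,fy=3.3))
E
```

```text
12.2 [ 1.3 -1.4  2.9]
10.4 [ 1.1 -1.2  1.5]
8.5 [ 1.  -0.8  1.8]
6.7 [ 0.8 -1.   1.7]
4.9 [1.4 0.1 1.4]
3.0 [1.1 0.4 1.5]
1.2 [0.8 0.8 1.4]
released [ 0.1  0.4 -0.5] 0.38057770455135553
[0.1 0.4 0.1] 48.1083
```

View pics/end.png

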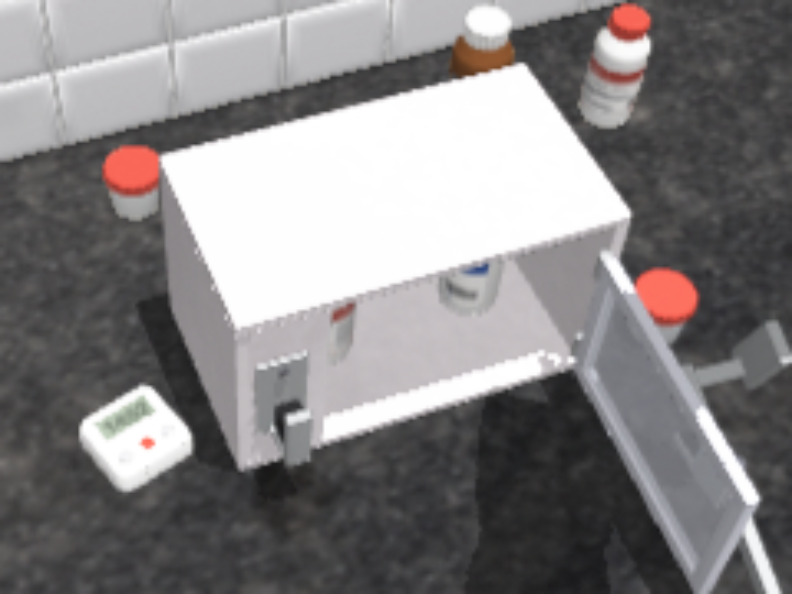

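The gate stands wide open with its free end at crop (725,550). The bottles are still upright inside, and the timer and pot haven't moved. The robot is clear, so I'm handing in.

```bash
python3 -c "
from bench import r
print(r.job_done())"
```

```text
the job is handed in; nothing more can be done
None
```

The cabinet gate is unlatched by its tab and standing open at about 1.5 rad; the final picture shows the bottles, timer and pot undisturbed, and the job is handed in at about 48 s, though the verdict was not shown.

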